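# Lay out a rubber mould and its sloped parts rest

### The job

Set out the parts for the next casting. On top of the round mould half, lay the ring flat, midway between the hub and the notch in the rim, stand the pin upright inside the ring, and set the block down flat on the opposite side of the hub from the ring, the same distance out. On the sloped wooden rest, lay the ribbed bar, rib up, lengthwise against the cleat and centred along it, and lay the spoked wheel flat on the slope directly uphill of the bar's middle, touching the bar. Let go of everything.

Things in the scene. Friction and masses are not known exactly. Their poses are not given: they have to be found in the camera images.
- mould: Fixed round blue-grey rubber disc, 220 mm across, flat top at z = 30 mm, lying left or right, turned any way. Its fixed steel hub, 26 mm across, rises 18 mm above the top at the centre. One notch about 35 mm wide, 12 mm deep is cut in the rim (inner end 98 mm from the centre). Dark dots on top are flat marks. Origin: centre of the underside, z up, +x from hub to notch.
- rest: Fixed wooden rest, face 200 (y) x 150 mm sloping 15 deg, rising to +x; low edge towards the robot, with a dark cleat along it (180 mm long, 10 wide, 9 above the face). Origin: centre of footprint on the bench, axes level. Face is 40 mm above the origin; the cleat's uphill side meets it at x = -63, z = 23 mm, 65 mm down-slope of face centre. On the side the mould is not.
- ring: Loose plain metal ring lying flat, outer diameter 52 mm, hole 40 mm, 16 mm high. Origin: centre of its underside, z up.
- pin: Loose upright metal pin, 24 mm diameter, 58 mm tall, with a tapered top (straight up to 50 mm). Origin: centre of its underside, z along the pin.
- block: Loose metal bearing block: foot 46 (x) x 32 (y) x 10 mm with a narrower body 28 (x) x 32 (y) on it, 30 mm high in all; a dark round shows on both flat y sides. Origin: centre of its underside, z up.
- bar: Loose metal bar 90 (along x) x 26 (y) x 14 mm, lying flat, with an upright grip rib 30 (x) x 16 (y) in its middle whose top is 44 mm above the underside. Origin: centre of its underside, z up.
- wheel: Loose solid metal wheel lying flat, 50 mm diameter, 18 mm thick, with spokes shown on its top and a hub 16 mm across standing up 6 mm more. Origin: centre of its underside, z up.

How it is judged:
By the outcome, as a careful person would: the job done as asked, in the order asked, and still so for the second after the job is handed in, with the robot touching nothing.
It also fails if it takes over 106 s, if anything falls off the work surface, if the arm or the gripper's body presses on something with over 40 N, if the wrist force passes 120 N, or if a joint passes its speed limit or range.

### The arm

A 6-joint arm with a two-finger parallel gripper is mounted at the origin on the work surface. World frame = base frame: x ahead of the robot, y to its left, z up, the work surface at z = 0. Lengths are in m, angles in rad, forces in N, time in s.
With the tool pointing down it reaches from about 0.425 to 0.95 m from the base axis. Payload 14.7 kg.
Tool frame: the origin (TCP) lies midway between the tips of the shut fingers; the grasp point (between the pads) lies 19 mm behind it (bot.grip_point_offset is the distance from the TCP to the grasp point, in m); z points along the fingers, y is the direction in which the jaws open and shut (so a half turn about z gives the same grasp; the last joint's range is limited). The gripper opens to 85 mm and grips with 20 to 120 N. Pads are 22 mm wide; open, the fingers measure 114 mm over their backs; the gripper's body (76 mm by 85 mm) begins 54 mm behind the grasp point. The pads swing forward as they close: fully open they stand 13 mm farther back than shut.
Start: joints at [-0.047, 0.48, 1.596, -0, 1.065, -0.047], TCP at [0.65, 0, 0.231] pointing down, gripper open.
Joint ranges: [-2.75, 2.75], [-0.82, 2.05], [0.23, 2.67], [-1.56, 4.7], [0.09, 2.69], [-2.92, 2.92]. Speed limits (rad/s): [1.89, 1.89, 2.39, 3.01, 3.01, 3.01].

### API

Orientations are given as a unit quaternion [x, y, z, w].
In Python, from cell import bot gives the robot as it stands.
- The arm moves only by the tool servo_tool, never from a script. Its arguments are lists of equal length, an entry for each row: "linear": the shift along the tool's x, y, z in mm, a list of three; "turn": the turn about the tool's z in rad. In form: {"linear": [[tx, ty, tz], ...], "turn": [turn, ...]}. A call has 1 to 20 rows; each row is the pose to reach, as a shift and turn from the pose measured when the call began, along the tool's axes at that moment; what a row does not reach only later rows make up. A row lasts 1/12 s, in which the tool goes at most 41.7 mm and 7.16 degrees, less where a joint would pass 70% of its speed; a pose out of reach is approached as far as the arm can. A call with a gripper value outside its range is refused whole. "grip" is the closure, from 0 (fully open) to 1 (shut), set as the call begins (left out, the last holds). The fingers move at their own pace and stop on an object; "grip_force" is the grip in N (left out, the last holds). Time passes only in rows, so rows that repeat a pose let the fingers close. It gives the time, the measured TCP pose, the force and the opening at its end, in the units of the state.
- bot.sense(): the state, without advancing time (a new reading comes with each control period).
- bot.camera(name): name is "scene" or "side" or "wrist"; returns a dict with "pixels" (384x512x3 uint8, blue, green, red), "depth" (384x512 float32, m along the optical axis (not along the pixel's ray), 0 where there is no reading), "K" (3x3 intrinsics, pixels), "k1" (the pictures are not rectified: a ray, as slopes to the right and down, at radius r is drawn at 1 + k1 r^2 times it, then the intrinsics apply), "R" (3x3) and "t" (3): a world point X has camera coordinates R X + t; the wrist camera has in their place "mount" (4x4, takes a point from camera to tool coordinates, whose origin is the TCP and whose axes are the flange's). Camera axes: x right, y down, z forward; pixel columns grow to the right and rows downward; lengths in m; the calibration is good to about 2 mm. A picture is of the moment at which its call begins: read the wrist's pose just before it.
- bot.hand_in(): hands the job in, once; it reports no verdict.
Trained networks look in a picture, given as the dict that the camera call returned (one of the last four; its "shot" number tells which), for a name from the list of things; names that differ only in an ending like _2 or _b are one class to them, and where a whole thing is asked for, a point or a joint stands for the part that bears it (a point fixed in the world has none). Each returns a list of dicts, best first, with "p" (0 to 1); they miss things now and then, are a little off and sometimes report something else, mostly with a low value. They report only what shows in the picture. A call takes as long as a camera call.
- bot.boxes_of(picture, label): "extent" ([left, top, width, height] as shares, 0 to 1, of the picture: columns of its width, rows of its height, round what is visible of it).
- bot.cut_out(picture, label): "pixels" (384x512 bool, what is visible of it) and "extent" ([left, top, width, height] as shares, 0 to 1, of the picture: columns of its width, rows of its height, round what is visible of it).
- bot.pinpoint(picture, label): "position" ([column, row] as shares, 0 to 1, of the picture: columns of its width, rows of its height: a listed point, or the origin of a listed thing).
The state is a dict: "t": time; "qpos": joint angles; "joint_vel": joint speeds; "tau": joint torques, N m; "eef_pos": TCP position; "tool_rot": TCP orientation; "wrist_force": force on the tool from outside, world axes, zero at the start; "moment": the same for the moment, N m; "finger_gap": opening from 0.0 (shut) to 1.0 (fully open).
Only numpy, scipy, OpenCV 4.12 (cv2) and the standard library are available. Lean on these libraries where they do the work, as an engineer would, in place of code of your own. Each camera call takes 0.05 s, during which the arm holds its last target. There are 200 camera calls.

## Working session

There is one attempt and no reset: what is moved stays moved. The work goes in short steps, Python scripts to look and compute and a tool call to move; the robot and the scene stay as the last step left them, time stands still between calls to the robot, and variables do not carry over. Pictures are saved under pics/ and viewed, about 12 in all and at most 16, crops included, and the job is handed in when it is done.

Besides the shell and the picture viewer there is one more tool, called after "Emit:" as a command line: name --pt "numbers of a row" for each row, then --argument value for the rest. servo_tool: Moves the arm, as the interface text tells. Its arguments: {"type":"object","properties":{"linear":{"type":"array","items":{"type":"array","items":{"type":"number"}}},"turn":{"type":"array","items":{"type":"number"}},"grip":{"type":"number"},"grip_force":{"type":"number"}},"required":["linear","turn"]}

```bash
ls; mkdir -p pics; cat > h.py <<'E'
import numpy as np, cv2
from scipy.spatial.transform import Rotation as Ro
from cell import bot
def shot(name):
    s=bot.sense(); c=bot.camera(name)
    if name=='wrist':
        T=np.eye(4);T[:3,:3]=Ro.from_quat(s['tool_rot']).as_matrix();T[:3,3]=s['eef_pos']
        M=T@np.array(c['mount']); c['Rw'],c['tw']=M[:3,:3],M[:3,3]
    else:
        R=np.array(c['R']);c['Rw']=R.T;c['tw']=-R.T@np.array(c['t'])
    return c
def rays(c,uv):
    K=np.array(c['K']); uv=np.atleast_2d(uv).astype(float)
    xd=(uv-K[:2,2])/[K[0,0],K[1,1]]
    x=xd.copy()
    for _ in range(20): x=xd/(1+c['k1']*(x**2).sum(1,keepdims=True))
    return np.c_[x,np.ones(len(x))]
def onplane(c,uv,z):
    d=rays(c,uv)@c['Rw'].T; return c['tw']+d*((z-c['tw'][2])/d[:,2])[:,None]
def cloud(c,mask):
    v,u=np.nonzero(mask&(c['depth']>0)); d=c['depth'][v,u]
    return (rays(c,np.c_[u,v])*d[:,None])@c['Rw'].T+c['tw']
def proj(c,P):
    K=np.array(c['K']); p=(np.atleast_2d(P)-c['tw'])@c['Rw']; s=p[:,:2]/p[:,2:]
    s=s*(1+c['k1']*(s**2).sum(1,keepdims=True)); return s*[K[0,0],K[1,1]]+K[:2,2]
E
python3 - <<'E'
from h import *
a=shot('scene')
for n in ['mould','rest','ring','pin','block','bar','wheel']:
    r=bot.cut_out(a,n)[:2]; q=bot.pinpoint(a,n)[:2]
    for k in r:
        P=cloud(a,k['pixels']); print(n,round(k['p'],2),'med',np.median(P,0).round(3),'zmax',np.percentile(P[:,2],97).round(3),'mid',((P.min(0)+P.max(0))/2).round(3))
    print('   pin',[(round(k['p'],2),onplane(a,np.array(k['position'])*[512,384],0)[0].round(3)) for k in q])
b=shot('side')
cv2.imwrite('pics/a.png',a['pixels']);cv2.imwrite('pics/b.png',b['pixels'])
print(a['tw'],b['tw'],bot.sense()['t'], bot.sense()['tool_rot'])
E
```

```text
pics
mould 0.65 med [ 0.552 -0.268  0.028] zmax 0.032 mid [ 0.53  -0.294  0.023]
   pin [(0.75, array([ 0.546, -0.291,  0.   ]))]
rest 0.66 med [0.579 0.317 0.036] zmax 0.059 mid [0.523 0.298 0.029]
   pin [(0.75, array([ 0.542,  0.304, -0.   ]))]
ring 0.59 med [0.563 0.014 0.01 ] zmax 0.016 mid [0.56  0.012 0.008]
   pin [(0.88, array([ 0.555,  0.004, -0.   ]))]
pin 0.87 med [0.672 0.073 0.032] zmax 0.057 mid [0.649 0.065 0.029]
   pin [(0.57, array([0.66 , 0.064, 0.   ]))]
block 0.81 med [0.466 0.075 0.021] zmax 0.031 mid [0.461 0.072 0.016]
   pin [(0.69, array([0.452, 0.066, 0.   ]))]
bar 0.58 med [ 0.673 -0.071  0.013] zmax 0.043 mid [ 0.662 -0.084  0.021]
   pin [(0.66, array([ 0.66 , -0.081,  0.   ])), (0.53, array([0.54 , 0.306, 0.   ]))]
wheel 0.56 med [ 0.462 -0.066  0.017] zmax 0.023 mid [ 0.454 -0.071  0.013]
   pin [(0.89, array([ 0.43, -0.08,  0.  ]))]
[1.10971403 0.41441543 0.46471005] [ 0.10637793 -0.83127131  0.59081925] 0.8 [7.07105868e-01 7.07107695e-01 9.79790014e-06 9.24784228e-06]
```

View pics/a.png

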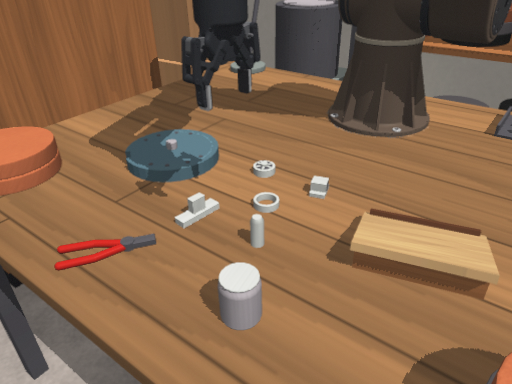

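View pics/b.png

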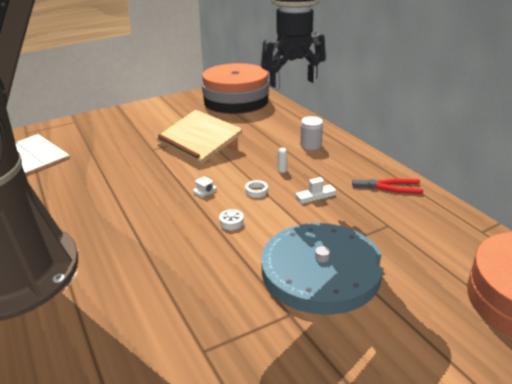

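```bash
cat >> h.py <<'E'
def topdown(c,x0,x1,y0,y1,z,s=2000):
    # image: rows down = -x world, cols right = -y world
    xs=np.arange(x1,x0,-1/s); ys=np.arange(y1,y0,-1/s); X,Y=np.meshgrid(xs,ys,indexing='ij')
    uv=proj(c,np.c_[X.ravel(),Y.ravel(),np.full(X.size,z)]).reshape(X.shape+(2,)).astype(np.float32)
    return cv2.remap(c['pixels'],uv[...,0],uv[...,1],cv2.INTER_LINEAR)
E
python3 - <<'E'
from h import *
w=shot('wrist');b=shot('side');a=shot('scene')
m1=topdown(b,.42,.68,-.42,-.16,.03,1000);m2=topdown(a,.42,.68,-.42,-.16,.03,1000)
im=np.zeros((520,780,3),np.uint8); im[:384,:512]=w['pixels']; im[:260,520:780]=m1;im[260:520,520:780]=m2
cv2.imwrite('pics/c.png',im); print(w['tw'],w['Rw'].round(2))
for n in ['rest','ring','pin','block','bar','wheel']:
    for nm,c in (('side',b),('wrist',w)):
        for k in bot.cut_out(c,n)[:1]:
            P=cloud(c,k['pixels']); zt=np.percentile(P[:,2],95); 
            print(n,nm,round(k['p'],2),'mid',((np.percentile(P,2,axis=0)+np.percentile(P,98,axis=0))/2).round(3),'z',zt.round(3), [onplane(c,np.array(q['position'])*[512,384],0)[0].round(3) for q in bot.pinpoint(c,n)[:1]])
P=cloud(a,bot.cut_out(a,'rest')[0]['pixels']); 
A=np.c_[P,np.ones(len(P))]; 
rng=np.random.default_rng(0);best=0
for _ in range(500):
    q=P[rng.choice(len(P),3)];nn=np.cross(q[1]-q[0],q[2]-q[0]);nn/=np.linalg.norm(nn)+1e-9
    i=abs((P-q[0])@nn)<.002
    if i.sum()>best and abs(nn[2])>.9:best=i.sum();I=i
Q=P[I];c0=Q.mean(0);nn=np.linalg.svd(Q-c0)[2][2];nn*=np.sign(nn[2]);print('plane',nn.round(3),c0.round(3),np.degrees(np.arccos(nn[2])),'yaw',np.degrees(np.arctan2(-nn[1],-nn[0])))
r=cv2.minAreaRect((Q[:,:2]*1000).astype(np.float32));print(r)
E
```

```text
Traceback (most recent call last):
ValueError: could not broadcast input array from shape (261,260,3) into shape (260,260,3)
```

```bash
cat > m.py <<'E'
from h import *
w=shot('wrist');b=shot('side');a=shot('scene')
m1=topdown(b,.42,.68,-.42,-.16,.03,1000);m2=topdown(a,.42,.68,-.42,-.16,.03,1000)
im=np.zeros((520,780,3),np.uint8); im[:384,:512]=w['pixels']; im[:260,520:780]=m1[:260,:260];im[260:520,520:780]=m2[:260,:260]
cv2.imwrite('pics/c.png',im); print(w['tw'],w['Rw'].round(2))
for n in ['rest','ring','pin','block','bar','wheel']:
    for nm,c in (('side',b),('wrist',w)):
        for k in bot.cut_out(c,n)[:1]:
            P=cloud(c,k['pixels']); zt=np.percentile(P[:,2],95); 
            print(n,nm,round(k['p'],2),'mid',((np.percentile(P,2,axis=0)+np.percentile(P,98,axis=0))/2).round(3),'z',zt.round(3), [onplane(c,np.array(q['position'])*[512,384],0)[0].round(3) for q in bot.pinpoint(c,n)[:1]])
P=cloud(a,bot.cut_out(a,'rest')[0]['pixels'])
rng=np.random.default_rng(0);best=0
for _ in range(500):
    q=P[rng.choice(len(P),3)];nn=np.cross(q[1]-q[0],q[2]-q[0]);nn/=np.linalg.norm(nn)+1e-9
    i=abs((P-q[0])@nn)<.002
    if i.sum()>best and abs(nn[2])>.9:best=i.sum();I=i
Q=P[I];c0=Q.mean(0);nn=np.linalg.svd(Q-c0,full_matrices=False)[2][2];nn*=np.sign(nn[2]);print('plane',nn.round(3),c0.round(3),np.degrees(np.arccos(nn[2])),'yaw',np.degrees(np.arctan2(-nn[1],-nn[0])))
print(cv2.minAreaRect((Q[:,:2]*1000).astype(np.float32)))
E
python3 m.py
```

```text
[0.64863116 0.08029256 0.37354261] [[ 1.    0.   -0.  ]
 [ 0.   -0.95 -0.31]
 [-0.    0.31 -0.95]]
ring wrist 0.77 mid [0.558 0.01  0.01 ] z 0.017 [array([0.556, 0.01 , 0.   ])]
pin side 0.75 mid [0.666 0.06  0.034] z 0.06 [array([0.533, 0.292, 0.   ])]
pin wrist 0.84 mid [0.662 0.066 0.039] z 0.059 [array([0.664, 0.066, 0.   ])]
block wrist 0.73 mid [0.458 0.07  0.015] z 0.031 [array([0.452, 0.069, 0.   ])]
bar side 0.9 mid [ 0.664 -0.082  0.025] z 0.046 [array([ 0.672, -0.078,  0.   ])]
bar wrist 0.82 mid [ 0.662 -0.077  0.024] z 0.044 [array([ 0.663, -0.079,  0.   ])]
wheel side 0.75 mid [ 0.455 -0.068  0.014] z 0.025 [array([ 0.452, -0.09 ,  0.   ])]
wheel wrist 0.63 mid [ 0.452 -0.073  0.013] z 0.024 [array([ 0.451, -0.077,  0.   ])]
plane [-0.246 -0.072  0.967] [0.547 0.311 0.043] 14.861771643616224 yaw 16.26880670643242
((538.9447021484375, 302.94158935546875), (147.70111083984375, 199.82260131835938), 15.110526084899902)
```

View pics/c.png

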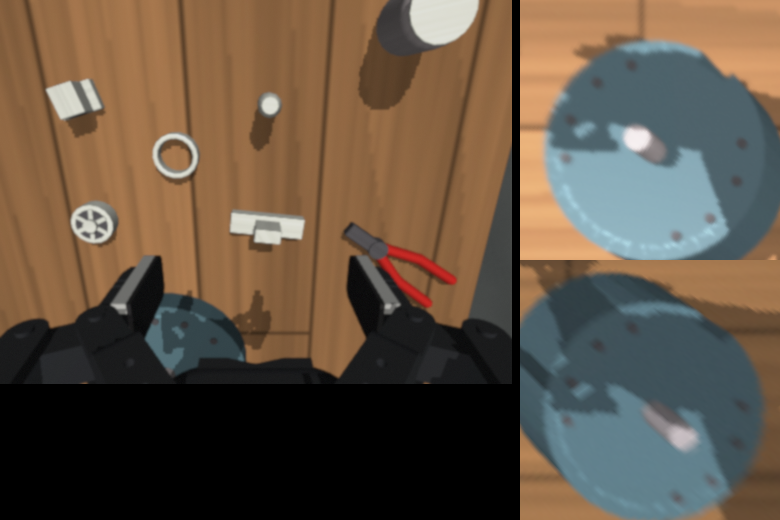

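Emit:
servo_tool --pt "10 -93 100" --pt "10 -93 150" --pt "10 -93 150" --pt "10 -93 150" --pt "10 -93 150" --pt "10 -93 190" --pt "10 -93 231" --pt "10 -93 231" --pt "10 -93 231" --turn '[0,0,0,0,0,0,0,0,0]'

```text
t: 2.9
eef_pos: [0.5553, 0.0101, -0.0009]
tool_rot: [0.707, 0.707, -0.002, -0.002]
wrist_force: [-0.3, -0.4, 0.8]
finger_gap: 0.999
```

Emit:
servo_tool --pt "0 0 0" --pt "0 0 0" --pt "0 0 0" --pt "0 0 0" --pt "0 0 0" --pt "0 0 0" --pt "0 0 0" --pt "0 0 0" --turn '[0,0,0,0,0,0,0,0]' --grip 1 --grip_force 40

```text
t: 3.57
eef_pos: [0.557, 0.01, 0.0018]
tool_rot: [0.707, 0.707, -0.0, -0.0]
wrist_force: [-2.4, 0.4, 18.4]
finger_gap: 0.585
```

Emit:
servo_tool --pt "0 0 -40" --pt "0 0 -80" --pt "-40 -5 -110" --pt "-80 -11 -150" --pt "-120 -11 -180" --pt "-160 -11 -210" --pt "-200 -11 -228" --pt "-240 -11 -228" --pt "-255 -11 -228" --pt "-255 -11 -228" --pt "-255 -11 -228" --turn '[0,0,0,0,0,0,0,0,0,0,0]'

```text
t: 4.48
eef_pos: [0.5465, -0.2484, 0.2324]
tool_rot: [0.708, 0.706, 0.0, 0.002]
wrist_force: [-0.8, -0.0, -1.2]
finger_gap: 0.589
```

```bash
python3 - <<'E'
from h import *
w=shot('wrist'); s=bot.sense(); print(s['eef_pos'],s['finger_gap'],s['wrist_force'])
m=topdown(w,.42,.68,-.42,-.16,.03,1000)
im=np.zeros((384,780,3),np.uint8); im[:,:512]=w['pixels']; im[:260,520:780]=m[:260,:260]
cv2.imwrite('pics/d.png',im)
E
```

```text
[ 0.54614818 -0.24629076  0.23151493] 0.5854938205252229 [-1.17347207  0.88497999 -0.95628382]
```

View pics/d.png

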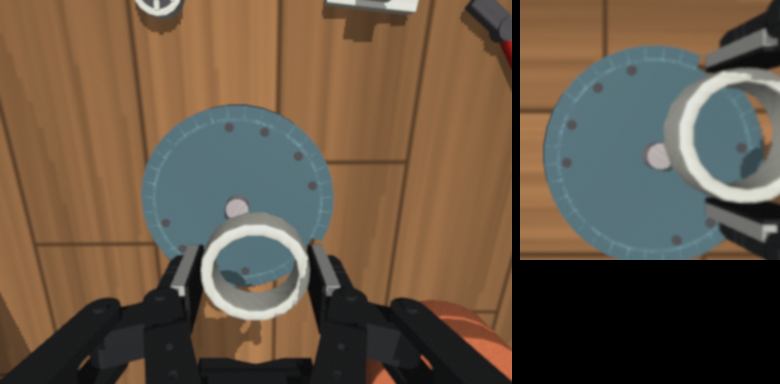

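Emit:
servo_tool --pt "-40 0 -10" --pt "-80 0 -10" --pt "-90 0 -10" --pt "-90 0 -10" --pt "-90 0 -10" --turn '[0,0,0,0,0]'

```text
t: 4.95
eef_pos: [0.5457, -0.3353, 0.2417]
tool_rot: [0.708, 0.706, 0.0, 0.001]
wrist_force: [-0.2, 0.7, -0.7]
finger_gap: 0.581
```

```bash
python3 - <<'E'
from h import *
w=shot('wrist'); s=bot.sense(); print(s['eef_pos'])
m=topdown(w,.42,.68,-.42,-.16,.03,1500)
print([(round(k['p'],2),onplane(w,np.array(k['position'])*[512,384],0)[0].round(4)) for k in bot.pinpoint(w,'mould')[:2]])
for k in bot.cut_out(w,'mould')[:1]:
    M=k['pixels'].astype(np.uint8); c=max(cv2.findContours(M,0,1)[0],key=len)[:,0]
    P=onplane(w,c,.03)[:,:2]; np.save('rim.npy',P)
    # robust circle of radius .11
    from scipy.optimize import least_squares as L
    f=L(lambda p:np.hypot(*(P-p).T)-.11,P.mean(0),loss='cauchy',f_scale=.001);print('centre',f.x)
    d=P-f.x;a=np.degrees(np.arctan2(d[:,1],d[:,0]));r=np.hypot(*d.T)
    for t in range(-180,180,6):
        i=(a>=t)&(a<t+6); print(t,(np.median(r[i])*1000).round(1) if i.any() else '-',end='; ')
cv2.imwrite('pics/e.png',np.hstack([cv2.resize(w['pixels'],(400,300)),m[:390,:390][:300]]))
cv2.imwrite('pics/e.png',m[:390,:390])
cv2.imwrite('pics/ew.png',w['pixels'])
E
```

```text
[ 0.54579204 -0.3346781   0.24162259]
[(0.58, array([ 0.5284, -0.2946,  0.    ]))]
centre [ 0.52525777 -0.29411711]
-180 109.8; -174 110.1; -168 110.1; -162 109.9; -156 110.1; -150 109.9; -144 110.0; -138 110.0; -132 110.0; -126 109.9; -120 109.4; -114 110.1; -108 109.6; -102 109.0; -96 104.0; -90 100.2; -84 100.1; -78 101.7; -72 108.8; -66 109.1; -60 109.0; -54 109.0; -48 104.9; -42 96.5; -36 96.4; -30 101.6; -24 110.4; -18 110.4; -12 109.8; -6 109.8; 0 110.6; 6 109.6; 12 109.6; 18 109.6; 24 109.7; 30 109.9; 36 109.5; 42 110.0; 48 110.6; 54 110.2; 60 110.0; 66 109.6; 72 109.8; 78 110.1; 84 109.2; 90 109.2; 96 109.7; 102 109.8; 108 109.8; 114 109.8; 120 109.9; 126 109.7; 132 109.8; 138 110.0; 144 110.3; 150 109.6; 156 109.4; 162 109.6; 168 109.8; 174 109.9;
```

View pics/e.png

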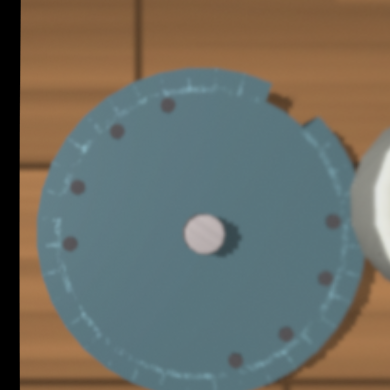

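Emit:
servo_tool --pt "9 23 30" --pt "9 23 60" --pt "9 23 90" --pt "9 23 120" --pt "9 23 150" --pt "9 23 170" --pt "9 23 185" --pt "9 23 190" --pt "9 23 200" --pt "9 23 208" --pt "9 23 209" --pt "9 23 209" --pt "9 23 209" --turn '[-0.12,-0.24,-0.36,-0.48,-0.6,-0.72,-0.84,-0.95,-0.95,-0.95,-0.95,-0.95,-0.95]'

```text
t: 6.18
eef_pos: [0.5695, -0.3254, 0.0329]
tool_rot: [0.307, 0.952, -0.0, 0.001]
wrist_force: [1.0, 0.0, -1.1]
finger_gap: 0.587
```

Emit:
servo_tool --pt "0 0 0" --pt "0 0 0" --pt "0 0 0" --pt "0 0 0" --pt "0 0 0" --pt "0 0 0" --turn '[0,0,0,0,0,0]' --grip 0

```text
t: 6.68
eef_pos: [0.5695, -0.3255, 0.033]
tool_rot: [0.307, 0.952, -0.0, 0.001]
wrist_force: [0.4, -0.2, 0.2]
finger_gap: 0.997
```

Emit:
servo_tool --pt "0 0 -30" --pt "0 0 -60" --pt "0 0 -90" --pt "0 0 -120" --pt "0 0 -150" --pt "0 0 -170" --pt "0 0 -170" --pt "0 0 -170" --pt "0 0 -170" --turn '[0,0.12,0.24,0.36,0.48,0.6,0.72,0.84,0.95]'

```text
t: 7.43
eef_pos: [0.5693, -0.3254, 0.2037]
tool_rot: [0.711, 0.704, 0.0, 0.001]
wrist_force: [0.4, 0.3, -0.8]
finger_gap: 0.999
```

Emit:
servo_tool --pt "40 9 0" --pt "80 18 0" --pt "120 27 0" --pt "160 36 0" --pt "200 44 0" --pt "240 53 0" --pt "280 62 0" --pt "320 71 0" --pt "360 80 0" --pt "400 88 0" --pt "425 94 0" --pt "425 94 0" --pt "425 94 0" --pt "425 94 0" --turn '[0,0,0,0,0,0,0,0,0,0,0,0,0,0]'

```text
t: 8.6
eef_pos: [0.6671, 0.0984, 0.2032]
tool_rot: [0.71, 0.704, 0.0, 0.001]
wrist_force: [-0.2, 0.1, -0.2]
finger_gap: 1.002
```

```bash
cat > look.py <<'E'
from h import *
import sys
w=shot('wrist'); s=bot.sense(); e=np.array(s['eef_pos']); R=Ro.from_quat(s['tool_rot']).as_matrix(); print('tcp',e.round(4),'jaw yaw',np.degrees(np.arctan2(R[1,1],R[0,1])).round(2),'q6',s['qpos'][5],'gap',s['finger_gap'],'t',s['t'])
for n in sys.argv[1:]:
    for q in bot.pinpoint(w,n)[:1]: print(n,'pinpoint',round(q['p'],2),np.round(np.array(q['position'])*[512,384],0),onplane(w,np.array(q['position'])*[512,384],0)[0].round(4))
    for k in bot.cut_out(w,n)[:1]:
        P=cloud(w,k['pixels']); z=np.percentile(P[:,2],95); T=P[P[:,2]>z-.006]
        r=cv2.minAreaRect((T[:,:2]*1000).astype(np.float32)); r2=cv2.minAreaRect((P[:,:2]*1000).astype(np.float32))
        print(n,round(k['p'],2),'ztop',z.round(4),'topmid',((np.percentile(T,1,axis=0)+np.percentile(T,99,axis=0))/2).round(4),'toprect',np.round(r[0],1),np.round(r[1],1),round(r[2],1),'all',np.round(r2[0],1),np.round(r2[1],1),round(r2[2],1))
cv2.imwrite('pics/last.png',w['pixels'])
E
python3 look.py pin block bar
```

```text
tcp [0.6671 0.0978 0.2033] jaw yaw -0.58 q6 0.1128462046539781 gap 0.999668480619723 t 8.65
pin pinpoint 0.95 [254. 193.] [0.6644 0.0662 0.    ]
pin 0.87 ztop 0.0583 topmid [0.6621 0.0673 0.0557] toprect [662.1  66.6] [19.9 20.4] 25.6 all [666.4  63.8] [24.2 34. ] 59.1
block pinpoint 0.91 [ 65. 192.] [0.4513 0.0701 0.    ]
block 0.68 ztop 0.0306 topmid [0.4534 0.0702 0.0281] toprect [453.1  69.7] [28.5 32.3] 16.9 all [447.3  65.1] [62.9 38.2] 19.4
bar pinpoint 0.86 [254. 303.] [ 0.6628 -0.0827  0.    ]
bar 0.94 ztop 0.0438 topmid [ 0.6625 -0.078   0.0416] toprect [662.3 -77.6] [18.4 30.2] 82.5 all [661.7 -84.1] [39.6 91.9] 84.0
```

Emit:
servo_tool --pt "-31 -4 0" --pt "-31 -4 40" --pt "-31 -4 80" --pt "-31 -4 120" --pt "-31 -4 160" --pt "-31 -4 180" --pt "-31 -4 180" --pt "-31 -4 180" --turn '[0,0,0,0,0,0,0,0]'

```text
t: 9.62
eef_pos: [0.663, 0.0664, 0.023]
tool_rot: [0.711, 0.703, -0.0, 0.001]
wrist_force: [0.3, -0.8, 0.0]
finger_gap: 1.006
```

Emit:
servo_tool --pt "0 0 0" --pt "0 0 0" --pt "0 0 0" --pt "0 0 0" --pt "0 0 0" --pt "0 0 0" --pt "0 0 0" --pt "0 0 0" --pt "0 0 0" --pt "0 0 0" --turn '[0,0,0,0,0,0,0,0,0,0]' --grip 1 --grip_force 40

```text
t: 10.45
eef_pos: [0.6636, 0.0664, 0.024]
tool_rot: [0.711, 0.703, 0.0, 0.001]
wrist_force: [-1.1, 0.4, 9.5]
finger_gap: 0.264
```

Emit:
servo_tool --pt "0 0 -40" --pt "0 0 -80" --pt "-30 -8 -110" --pt "-65 -17 -130" --pt "-105 -27 -150" --pt "-145 -38 -170" --pt "-185 -48 -190" --pt "-225 -58 -210" --pt "-265 -69 -226" --pt "-305 -80 -226" --pt "-345 -90 -226" --pt "-361 -94 -226" --pt "-361 -94 -226" --pt "-361 -94 -226" --pt "-361 -94 -226" --turn '[0,0,0,0,0,0,0,0,0,0,0,0,0,0,0]'

```text
t: 11.7
eef_pos: [0.5649, -0.293, 0.2503]
tool_rot: [0.711, 0.703, 0.0, 0.001]
wrist_force: [-0.1, 0.3, -1.4]
finger_gap: 0.264
```

```bash
python3 look.py ring mould
```

```text
tcp [ 0.5652 -0.2924  0.2503] jaw yaw -0.61 q6 -0.5144113049601978 gap 0.2670704725594778 t 11.75
ring pinpoint 0.58 [259. 190.] [ 0.5686 -0.3365  0.    ]
ring 0.84 ztop 0.0465 topmid [ 0.5685 -0.3252  0.0441] toprect [ 568.5 -325.4] [50.  49.6] 89.0 all [ 568.5 -325.1] [50.5 50. ] 36.0
mould pinpoint 0.88 [225. 157.] [ 0.5258 -0.2926  0.    ]
mould 0.69 ztop 0.0312 topmid [ 0.5252 -0.2901  0.0376] toprect [ 524.3 -290.9] [221.  212.9] 16.4 all [ 518.9 -291.1] [240.3 218.1] 18.2
```

View pics/last.png

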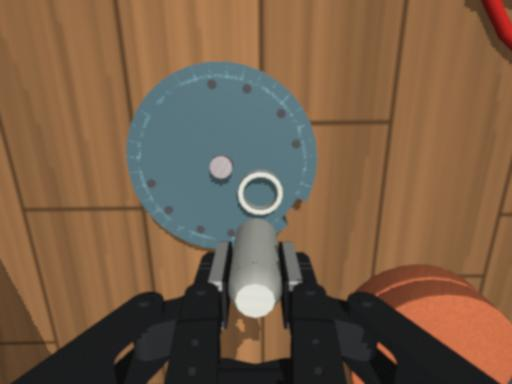

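Emit:
servo_tool --pt "-33 4 0" --pt "-33 4 40" --pt "-33 4 80" --pt "-33 4 110" --pt "-33 4 130" --pt "-33 4 150" --pt "-33 4 170" --pt "-33 4 185" --pt "-33 4 196" --pt "-33 4 196" --pt "-33 4 196" --turn '[0,0,0,0,0,0,0,0,0,0,0]'

```text
t: 12.87
eef_pos: [0.5699, -0.3249, 0.0541]
tool_rot: [0.71, 0.704, 0.0, 0.001]
wrist_force: [-0.4, -0.2, -1.1]
finger_gap: 0.265
```

Emit:
servo_tool --pt "0 -1 1" --pt "0 -1 1" --pt "0 -1 1" --turn '[0,0,0]'

```text
t: 13.12
eef_pos: [0.569, -0.3247, 0.0533]
tool_rot: [0.71, 0.704, 0.0, 0.001]
wrist_force: [0.4, 0.9, -1.2]
finger_gap: 0.264
```

Emit:
servo_tool --pt "0 0 0" --pt "0 0 0" --pt "0 0 0" --pt "0 0 0" --pt "0 0 0" --pt "0 0 0" --turn '[0,0,0,0,0,0]' --grip 0

```text
t: 13.62
eef_pos: [0.5691, -0.3248, 0.0534]
tool_rot: [0.71, 0.704, 0.0, 0.001]
wrist_force: [0.6, -1.0, -0.3]
finger_gap: 0.999
```

Emit:
servo_tool --pt "0 0 -15" --pt "0 0 -50" --pt "0 0 -90" --pt "0 0 -130" --pt "35 -10 -150" --pt "75 -20 -150" --pt "115 -30 -150" --pt "155 -40 -150" --pt "195 -50 -150" --pt "235 -63 -150" --pt "275 -75 -150" --pt "315 -87 -150" --pt "355 -100 -150" --pt "395 -110 -150" --pt "425 -118 -150" --pt "425 -118 -150" --pt "425 -118 -150" --pt "425 -118 -150" --turn '[0,0,0,0,0,0,0,0,0,0,0,0,0,0,0,0,0,0]'

```text
t: 15.12
eef_pos: [0.4545, 0.1013, 0.2027]
tool_rot: [0.71, 0.704, 0.0, 0.001]
wrist_force: [-0.0, -0.6, -0.3]
finger_gap: 1.001
```

```bash
python3 look.py block
```

```text
tcp [0.4546 0.1009 0.2027] jaw yaw -0.5 q6 0.1648075239319789 gap 1.0028270237022008 t 15.1667
block pinpoint 0.89 [253. 192.] [0.4513 0.071  0.    ]
block 0.93 ztop 0.0305 topmid [0.4521 0.0703 0.0283] toprect [452.1  69.8] [28. 33.] 17.2 all [453.2  68.3] [47.2 36.4] 16.7
```

View pics/last.png

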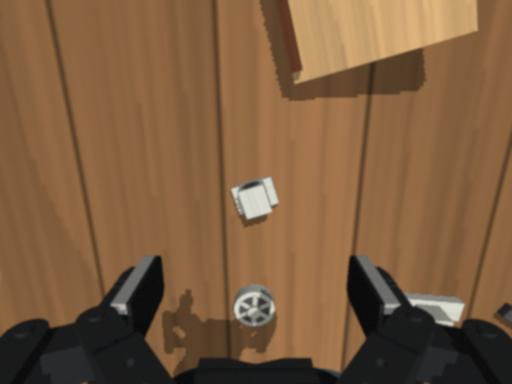

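Emit:
servo_tool --pt "-31 -3 0" --pt "-31 -3 20" --pt "-31 -3 40" --pt "-31 -3 60" --pt "-31 -3 80" --pt "-31 -3 90" --pt "-31 -3 100" --pt "-31 -3 110" --pt "-31 -3 120" --pt "-31 -3 125" --pt "-31 -3 130" --pt "-31 -3 165" --pt "-31 -3 195" --pt "-31 -3 195" --pt "-31 -3 195" --turn '[0.12,0.24,0.36,0.48,0.6,0.72,0.84,0.96,1.08,1.2,1.26,1.26,1.26,1.26,1.26]'

```text
t: 16.52
eef_pos: [0.4506, 0.0683, 0.0068]
tool_rot: [0.989, 0.149, -0.001, 0.001]
wrist_force: [0.0, -0.4, 0.7]
finger_gap: 0.997
```

Emit:
servo_tool --pt "0 0 0" --pt "0 0 0" --pt "0 0 0" --pt "0 0 0" --pt "0 0 0" --pt "0 0 0" --pt "0 0 0" --pt "0 0 0" --pt "0 0 0" --pt "0 0 0" --turn '[0,0,0,0,0,0,0,0,0,0]' --grip 1 --grip_force 40

```text
t: 17.35
eef_pos: [0.4514, 0.0684, 0.008]
tool_rot: [0.989, 0.149, -0.0, 0.001]
wrist_force: [-1.6, -1.7, 18.0]
finger_gap: 0.366
```

Emit:
servo_tool --pt "0 0 -40" --pt "0 0 -80" --pt "0 0 -120" --pt "0 0 -160" --pt "0 0 -190" --pt "0 0 -190" --pt "0 0 -190" --pt "0 0 -190" --pt "0 0 -190" --turn '[0,0.12,0.24,0.36,0.48,0.6,0.72,0.84,0.92]'

```text
t: 18.1
eef_pos: [0.4512, 0.0688, 0.1988]
tool_rot: [0.951, -0.308, 0.001, 0.0]
wrist_force: [-0.8, 0.1, -1.0]
finger_gap: 0.361
```

```bash
cat > to.py <<'E'
from h import *
import sys
s=bot.sense(); e=np.array(s['eef_pos']); R=Ro.from_quat(s['tool_rot']).as_matrix(); print('tcp',e.round(4),'jaw',np.degrees(np.arctan2(R[1,1],R[0,1])).round(2),'q',np.round(s['qpos'],2),'t',s['t'],'gap',s['finger_gap'])
print('mm tool',(R.T@(np.array([float(v) for v in sys.argv[1:4]])-e)*1000).round(1))
E
python3 to.py .4814 -.2626 .2
```

```text
tcp [0.4512 0.0688 0.1988] jaw -125.92 q [ 0.09  0.25  2.06 -0.    0.83  2.29] t 18.1 gap 0.36128327533896887
mm tool [218.8 250.6  -0.7]
```

Emit:
servo_tool --pt "26 30 0" --pt "52 60 0" --pt "78 90 0" --pt "104 120 0" --pt "130 150 0" --pt "156 180 0" --pt "182 210 0" --pt "208 240 0" --pt "219 251 0" --pt "219 251 20" --pt "219 251 60" --pt "219 251 90" --pt "219 251 120" --pt "219 251 140" --pt "219 251 155" --pt "219 251 161" --pt "219 251 161" --pt "219 251 161" --turn '[0,0,0,0,0,0,0,0,0,0,0,0,0,0,0,0,0,0]'

```text
t: 19.6
eef_pos: [0.4816, -0.263, 0.0387]
tool_rot: [0.951, -0.308, 0.001, 0.0]
wrist_force: [0.8, -0.1, -1.2]
finger_gap: 0.364
```

```bash
python3 to.py .4814 -.2626 .038; python3 - <<'E'
from h import *
print(bot.sense()['wrist_force'])
E
```

```text
tcp [ 0.4816 -0.263   0.0387] jaw -125.91 q [-0.55  0.61  1.98 -0.    0.55  1.64] t 19.6 gap 0.3639682912710314
mm tool [-0.4 -0.2  0.7]
[ 0.82564805 -0.11420517 -1.20884718]
```

Release, rise and turn back to jaw-along-x, then look.

Emit:
servo_tool --pt "0 0 1" --pt "0 0 1" --pt "0 0 1" --turn '[0,0,0]'

```text
t: 19.85
eef_pos: [0.4818, -0.263, 0.0381]
tool_rot: [0.951, -0.308, 0.001, 0.001]
wrist_force: [-0.4, -0.3, -1.0]
finger_gap: 0.367
```

Emit:
servo_tool --pt "0 0 0" --pt "0 0 0" --pt "0 0 0" --pt "0 0 0" --pt "0 0 0" --pt "0 0 0" --turn '[0,0,0,0,0,0]' --grip 0

```text
t: 20.35
eef_pos: [0.4819, -0.263, 0.0381]
tool_rot: [0.951, -0.308, 0.001, 0.001]
wrist_force: [0.2, -0.0, -0.6]
finger_gap: 0.999
```

Emit:
servo_tool --pt "0 0 -20" --pt "0 0 -60" --pt "0 0 -100" --pt "0 0 -140" --pt "0 0 -180" --pt "0 0 -200" --pt "0 0 -200" --pt "0 0 -200" --pt "0 0 -200" --pt "0 0 -200" --pt "0 0 -200" --pt "0 0 -200" --pt "0 0 -200" --pt "0 0 -200" --pt "0 0 -200" --pt "0 0 -200" --pt "0 0 -200" --pt "0 0 -200" --pt "0 0 -200" --pt "0 0 -200" --turn '[0,0,0,-0.12,-0.24,-0.36,-0.48,-0.6,-0.72,-0.84,-0.96,-1.08,-1.2,-1.32,-1.44,-1.56,-1.68,-1.8,-1.92,-2.04]'

```text
t: 22.02
eef_pos: [0.4813, -0.2626, 0.2381]
tool_rot: [0.759, 0.652, 0.0, 0.001]
wrist_force: [0.8, 0.0, 0.2]
finger_gap: 0.999
```

```bash
python3 look.py block ring; python3 to.py .663 -.045 .2
```

```text
tcp [ 0.4813 -0.2626  0.2381] jaw yaw -8.11 q6 -0.412558695239195 gap 0.9969953971023969 t 22.0667
block pinpoint 0.72 [256. 165.] [ 0.4798 -0.27    0.    ]
block 0.87 ztop 0.0605 topmid [ 0.4825 -0.2633  0.0585] toprect [ 482.4 -263.7] [31.7 28. ] 54.0 all [ 482.1 -263.7] [32.  45.5] 54.4
ring pinpoint 0.6 [336. 209.] [ 0.572  -0.3417  0.    ]
ring 0.69 ztop 0.0463 topmid [ 0.5691 -0.3247  0.0439] toprect [ 567.8 -322.7] [51.  44.9] 26.5 all [ 569.5 -324.6] [54.2 50.6] 24.4
tcp [ 0.4814 -0.2626  0.2381] jaw -9.27 q [-0.55  0.33  1.82 -0.    0.98 -0.39] t 22.2667 gap 1.0037758421486285
mm tool [244.1 144.1  38. ]
```

View pics/last.png

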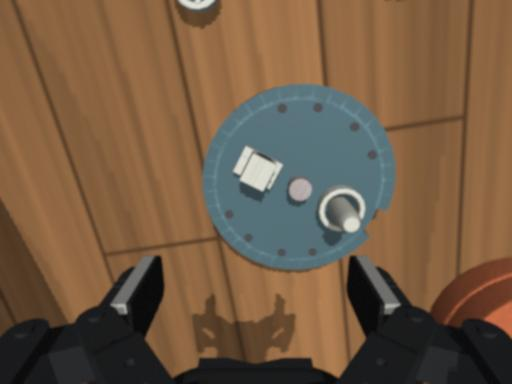

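Emit:
servo_tool --pt "32 23 20" --pt "64 46 30" --pt "96 69 40" --pt "128 92 50" --pt "160 115 60" --pt "192 138 70" --pt "211 149 90" --pt "211 149 125" --pt "211 149 150" --pt "211 149 180" --pt "211 149 205" --pt "211 149 216" --pt "211 149 216" --pt "211 149 216" --turn '[0,-0.04,-0.04,-0.04,-0.04,-0.04,-0.04,-0.04,-0.04,-0.04,-0.04,-0.04,-0.04,-0.04]'

```text
t: 23.43
eef_pos: [0.663, -0.0789, 0.0224]
tool_rot: [0.749, 0.662, -0.0, 0.001]
wrist_force: [-0.1, 0.4, 0.9]
finger_gap: 1.003
```

Emit:
servo_tool --pt "0 0 0" --pt "0 0 0" --pt "0 0 0" --pt "0 0 0" --pt "0 0 0" --pt "0 0 0" --pt "0 0 0" --pt "0 0 0" --pt "0 0 0" --pt "0 0 0" --turn '[0,0,0,0,0,0,0,0,0,0]' --grip 1 --grip_force 30

```text
t: 24.27
eef_pos: [0.6635, -0.079, 0.0234]
tool_rot: [0.749, 0.662, 0.0, 0.002]
wrist_force: [-3.0, -0.3, 9.2]
finger_gap: 0.347
```

Emit:
servo_tool --pt "0 0 -40" --pt "0 0 -80" --pt "0 0 -120" --pt "0 0 -160" --pt "0 0 -190" --pt "0 0 -200" --pt "0 0 -200" --pt "0 0 -200" --pt "0 0 -200" --pt "0 0 -200" --pt "0 0 -200" --turn '[0,0.12,0.24,0.36,0.48,0.6,0.72,0.84,0.96,1.08,1.18]'

```text
t: 25.18
eef_pos: [0.6626, -0.0785, 0.2235]
tool_rot: [0.991, 0.13, 0.001, 0.001]
wrist_force: [-0.3, 0.9, -2.2]
finger_gap: 0.342
```

```bash
python3 to.py .555 .33 .24
```

```text
tcp [ 0.6626 -0.0785  0.2235] jaw -75.04 q [-0.16  0.51  1.56 -0.    1.06  1.15] t 25.1833 gap 0.3415309513756658
mm tool [   1.5 -422.4  -17.5]
```

Emit:
servo_tool --pt "-7 -40 -10" --pt "-14 -80 -16" --pt "-21 -120 -16" --pt "-28 -160 -16" --pt "-35 -200 -16" --pt "-42 -240 -16" --pt "-49 -280 -16" --pt "-56 -320 -16" --pt "-63 -360 -16" --pt "-72 -399 -16" --pt "-72 -399 -16" --pt "-72 -399 -16" --pt "-72 -399 -16" --turn '[0,0,0,0,0,0,0,0,0,0,0,0,0]'

```text
t: 26.27
eef_pos: [0.4898, 0.2884, 0.2385]
tool_rot: [0.991, 0.131, 0.001, 0.001]
wrist_force: [0.4, -0.2, -2.3]
finger_gap: 0.346
```

```bash
cat > rest.py <<'E'
from h import *
w=shot('wrist'); k=bot.cut_out(w,'rest')[0]; P=cloud(w,k['pixels'])
rng=np.random.default_rng(0);best=0
for _ in range(500):
    q=P[rng.choice(len(P),3)];nn=np.cross(q[1]-q[0],q[2]-q[0]);nn/=np.linalg.norm(nn)+1e-9
    i=abs((P-q[0])@nn)<.0015
    if i.sum()>best and abs(nn[2])>.9:best=i.sum();I=i
Q=P[I];c0=Q.mean(0);nn=np.linalg.svd(Q-c0,full_matrices=False)[2][2];nn*=np.sign(nn[2])
print(round(k['p'],2),'slope',np.degrees(np.arccos(nn[2])),'yaw',np.degrees(np.arctan2(-nn[1],-nn[0])))
r=cv2.minAreaRect((Q[:,:2]*1000).astype(np.float32));print(r)
for yaw in (15,15.5,16):
    u=np.array([np.cos(np.radians(yaw)),np.sin(np.radians(yaw))]);v=np.array([-u[1],u[0]])
    a=Q[:,:2]@u*1000;b=Q[:,:2]@v*1000
    print(yaw,'uphill range',np.percentile(a,[.3,99.7]).round(1),'across',np.percentile(b,[.3,99.7]).round(1))
print('face z at rect centre', c0[2]-(nn[:2]@(np.array(r[0])/1000-c0[:2]))/nn[2])
for q in bot.pinpoint(w,'rest')[:1]: print('pinpoint',onplane(w,np.array(q['position'])*[512,384],0)[0])
cv2.imwrite('pics/rest.png',w['pixels']); s=bot.sense(); print(s['eef_pos'])
E
python3 rest.py
```

```text
0.93 slope 15.03291631813038 yaw 15.315592610633473
((536.2586669921875, 302.1012878417969), (145.61624145507812, 200.83306884765625), 14.967517852783203)
15 uphill range [531.3 668. ] across [ 53.6 252.5]
15.5 uphill range [532.4 669.5] across [ 48.3 247.3]
16 uphill range [533.7 671.1] across [ 43.  242.1]
face z at rect centre 0.03987628519394633
[0.49053249 0.28738403 0.23840483]
```

View pics/rest.png

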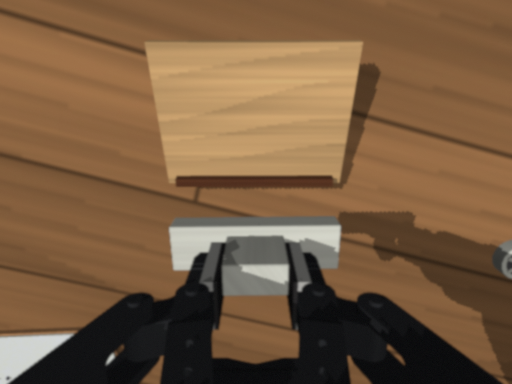

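```bash
cat > cleat.py <<'E'
from h import *
w=shot('wrist'); g=w['pixels'].astype(float)
th=np.radians(15.1);u=np.array([np.cos(th),np.sin(th)]);v=np.array([-u[1],u[0]])
n=np.array([-np.sin(np.radians(15))*u[0],-np.sin(np.radians(15))*u[1],np.cos(np.radians(15))]);c0=np.array([.5362,.3021,.040])
uv=[]
for c in range(190,325,10):
    col=cv2.GaussianBlur(w['pixels'],(5,5),0)[150:195,c,1].astype(float); uv.append((c,150.5+np.argmin(np.diff(col))))
d=rays(w,uv)@w['Rw'].T; P=w['tw']+d*(((c0-w['tw'])@n)/(d@n))[:,None]
print(np.c_[uv,P[:,:2]@u*1000,P[:,:2]@v*1000].round(1)); f=np.polyfit(P[:,1],P[:,0],1); print('cleat dir yaw',np.degrees(np.arctan(-f[0])))
# cleat ends
g=w['pixels'][181].astype(int); print([ (c,g[c].tolist()) for c in list(range(168,184,2))+list(range(326,344,2))])
print('expected u', c0[:2]@u*1000-63,'v0',c0[:2]@v*1000)
E
python3 cleat.py
```

```text
[[190.  176.5 532.  225. ]
 [200.  176.5 532.  213.4]
 [210.  176.5 531.9 201.8]
 [220.  175.5 533.2 190.1]
 [230.  175.5 533.1 178.5]
 [240.  175.5 533.1 166.9]
 [250.  175.5 533.  155.3]
 [260.  175.5 533.  143.7]
 [270.  175.5 532.9 132.1]
 [280.  175.5 532.9 120.5]
 [290.  175.5 532.8 108.9]
 [300.  175.5 532.8  97.3]
 [310.  175.5 532.7  85.7]
 [320.  175.5 532.7  74.1]]
cleat dir yaw 15.321332676624557
[(168, [86, 127, 163]), (170, [93, 136, 170]), (172, [92, 134, 168]), (174, [66, 98, 130]), (176, [36, 54, 87]), (178, [32, 50, 84]), (180, [34, 51, 86]), (182, [34, 52, 87]), (326, [33, 52, 87]), (328, [35, 52, 88]), (330, [36, 54, 89]), (332, [52, 79, 106]), (334, [65, 94, 119]), (336, [81, 119, 149]), (338, [76, 112, 144]), (340, [46, 68, 94]), (342, [41, 64, 89])]
expected u 533.3848367383846 v0 151.98676425442585
```

```bash
python3 - <<'E'
from h import *
w=shot('wrist'); s=bot.sense(); e=np.array(s['eef_pos']); R=Ro.from_quat(s['tool_rot']).as_matrix()
for k in bot.cut_out(w,'bar')[:1]:
    P=(cloud(w,k['pixels'])-e)@R*1000; print(k['p'],len(P))
    hist,ed=np.histogram(P[:,2],bins=np.arange(-40,45,3)); print([(int(a),int(h)) for a,h in zip(ed,hist) if h>20])
    for lo,hi in ((-26,-16),(6,16),(16,30)):
        q=P[(P[:,2]>lo)&(P[:,2]<hi)]
        if len(q)>20: print(lo,hi,len(q),'x',np.percentile(q[:,0],[2,98]).round(1),'y',np.percentile(q[:,1],[2,98]).round(1),'z',np.median(q[:,2]).round(1))
E
```

```text
0.94 9189
[(-22, 2057), (-19, 263), (-16, 215), (-13, 207), (-10, 185), (-7, 183), (-4, 177), (-1, 153), (2, 164), (5, 142), (8, 3949), (11, 449), (14, 365), (17, 355), (20, 283)]
-26 -16 2328 x [-8.4  7.1] y [-14.4  13.9] z -20.1
6 16 4739 x [-12.   12.2] y [-44.   43.3] z 9.9
16 30 777 x [10.9 12.5] y [-43.   42.1] z 19.2
```

Emit:
servo_tool --pt "0 -2.3 40" --pt "0 -2.3 80" --pt "0 -2.3 120" --pt "0 -2.3 150" --pt "0 -2.3 170" --pt "0 -2.3 180" --pt "0 -2.3 181" --pt "0 -2.3 181" --turn '[0,0,0,0,0,0,0,0]'

```text
t: 27.23
eef_pos: [0.4907, 0.2893, 0.0577]
tool_rot: [0.992, 0.129, 0.001, 0.001]
wrist_force: [0.0, -0.5, -2.5]
finger_gap: 0.346
```

Emit:
servo_tool --pt "0 0 1" --pt "0 0 2" --pt "0 0 3" --pt "0 0 3" --pt "0 0 3" --turn '[0,0,0,0,0]'

```text
t: 27.65
eef_pos: [0.491, 0.2894, 0.0552]
tool_rot: [0.992, 0.129, 0.001, 0.001]
wrist_force: [-0.9, -0.1, -3.4]
finger_gap: 0.347
```

Emit:
servo_tool --pt "0 0 1" --pt "0 0 2" --pt "0 0 2" --turn '[0,0,0]'

```text
t: 27.9
eef_pos: [0.4912, 0.2896, 0.0539]
tool_rot: [0.992, 0.129, 0.002, 0.001]
wrist_force: [-2.7, -0.6, 11.9]
finger_gap: 0.341
```

Emit:
servo_tool --pt "-1 0 0.5" --pt "-2 0 0.8" --pt "-3 0 1" --pt "-4 0 1.2" --pt "-4 0 1.2" --pt "-4 0 1.2" --turn '[0,0,0,0,0,0]'

```text
t: 28.4
eef_pos: [0.4879, 0.2889, 0.053]
tool_rot: [0.992, 0.129, 0.002, 0.001]
wrist_force: [1.3, 0.4, 6.5]
finger_gap: 0.34
```

Emit:
servo_tool --pt "-1 0 0.3" --pt "-2 0 0.3" --pt "-2 0 0.3" --pt "-2 0 0.3" --turn '[0,0,0,0]'

```text
t: 28.73
eef_pos: [0.487, 0.2887, 0.0529]
tool_rot: [0.992, 0.129, 0.003, 0.0]
wrist_force: [6.0, 1.2, 0.8]
finger_gap: 0.344
```

Emit:
servo_tool --pt "0 0 0" --pt "0 0 0" --pt "0 0 0" --pt "0 0 0" --pt "0 0 0" --pt "0 0 0" --pt "0 0 0" --pt "0 0 0" --turn '[0,0,0,0,0,0,0,0]' --grip 0

```text
t: 29.4
eef_pos: [0.4869, 0.2887, 0.0529]
tool_rot: [0.992, 0.129, 0.003, 0.0]
wrist_force: [0.3, -0.1, -0.2]
finger_gap: 0.998
```

Emit:
servo_tool --pt "0 0 -20" --pt "0 0 -60" --pt "0 0 -100" --pt "0 0 -140" --pt "0 0 -185" --pt "0 0 -185" --pt "0 0 -185" --turn '[0,0,0,0,0,0,0]'

```text
t: 29.98
eef_pos: [0.4871, 0.2895, 0.2411]
tool_rot: [0.992, 0.129, 0.006, -0.001]
wrist_force: [0.3, 0.7, -0.6]
finger_gap: 1.0
```

```bash
cat > barchk.py <<'E'
from h import *
w=shot('wrist'); s=bot.sense(); print(s['eef_pos'],s['t'])
th=np.radians(15.1);S=np.radians(15)
ux=np.array([np.cos(th)*np.cos(S),np.sin(th)*np.cos(S),np.sin(S)]);vy=np.array([-np.sin(th),np.cos(th),0]);n=np.cross(ux,vy)
o=np.array([.5362,.3021,.040])
for nm in ('bar','wheel'):
  for k in bot.cut_out(w,nm)[:1]:
    P=cloud(w,k['pixels'])-o; Q=np.c_[P@ux,P@vy,P@n]*1000; Q=Q[abs(Q[:,2])<70]
    print(nm,round(k['p'],2))
    if len(Q)<50: continue
    hist,ed=np.histogram(Q[:,2],bins=np.arange(-6,60,3)); print([(int(a),int(h)) for a,h in zip(ed,hist) if h>30])
    for lo,hi in ((10,22),(22,30),(38,50)):
        q=Q[(Q[:,2]>lo)&(Q[:,2]<hi)]
        if len(q)>30: print(lo,hi,'upslope',np.percentile(q[:,0],[2,98]).round(1),'across',np.percentile(q[:,1],[2,98]).round(1), 'n',np.median(q[:,2]).round(1), 'rect',cv2.minAreaRect(q[:,:2].astype(np.float32)))
cv2.imwrite('pics/bar.png',w['pixels'])
E
python3 barchk.py
```

```text
[0.48609668 0.28890782 0.23898519] 30.0333
bar 0.65
[(0, 69), (6, 69), (9, 61), (12, 515), (15, 633), (18, 228), (42, 170), (45, 275)]
10 22 upslope [-61.7 -37.3] across [-42.5  44.3] n 15.6 rect ((-55.242576599121094, 0.7223548889160156), (37.06195831298828, 89.76811218261719), 0.30787163972854614)
22 30 upslope [-40.5 -38.7] across [-12.9  15.4] n 26.0 rect ((-39.54559326171875, 0.9153718948364258), (2.026094913482666, 29.670433044433594), 1.101888656616211)
38 50 upslope [-50.9 -35.7] across [-13.2  15. ] n 45.3 rect ((-43.25724411010742, 0.48542022705078125), (15.800931930541992, 29.52994728088379), 0.2617184817790985)
wheel 0.68
[(6, 36), (9, 51), (12, 52), (15, 58), (18, 48), (21, 64), (24, 82), (27, 60)]
10 22 upslope [-200.5 -163.7] across [-326. -316.] n 16.0 rect ((-187.7540740966797, -323.9765625), (49.90745162963867, 15.196967124938965), 9.703228950500488)
22 30 upslope [-198.9 -169.4] across [-329.8 -316.4] n 25.7 rect ((-185.55662536621094, -321.6561279296875), (36.578269958496094, 10.540470123291016), 15.727413177490234)
```

View pics/bar.png

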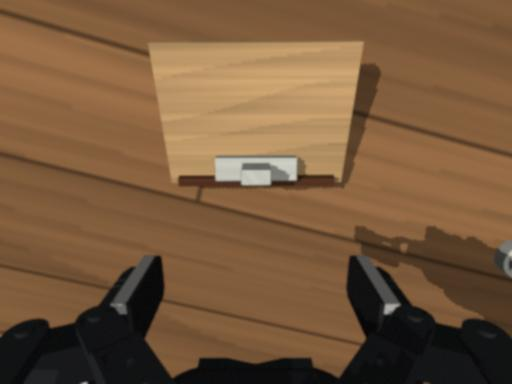

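Emit:
servo_tool --pt "1 0 40" --pt "1 0 80" --pt "1 0 120" --pt "1 0 150" --pt "1 0 170" --pt "1 0 180" --pt "1 0 185" --pt "1 0 185" --turn '[0,0,0,0,0,0,0,0]'

```text
t: 30.8
eef_pos: [0.4863, 0.2882, 0.0508]
tool_rot: [0.992, 0.129, 0.002, 0.001]
wrist_force: [-0.6, 0.3, 0.2]
finger_gap: 0.997
```

Emit:
servo_tool --pt "0 0 0" --pt "0 0 0" --pt "0 0 0" --pt "0 0 0" --pt "0 0 0" --pt "0 0 0" --pt "0 0 0" --pt "0 0 0" --turn '[0,0,0,0,0,0,0,0]' --grip 1 --grip_force 20

```text
t: 31.47
eef_pos: [0.4868, 0.2882, 0.0516]
tool_rot: [0.992, 0.129, 0.002, 0.001]
wrist_force: [-1.2, -2.8, 9.0]
finger_gap: 0.347
```

Emit:
servo_tool --pt "1 0 -0.5" --pt "2 0 -0.8" --pt "3 0 -1" --pt "4 0 -1" --pt "4 0 -1" --pt "4 0 -1" --turn '[0,0,0,0,0,0]'

```text
t: 31.97
eef_pos: [0.4903, 0.2892, 0.0526]
tool_rot: [0.992, 0.129, 0.002, 0.001]
wrist_force: [-5.0, -0.9, 5.5]
finger_gap: 0.344
```

Emit:
servo_tool --pt "0 0 0" --pt "0 0 0" --pt "0 0 0" --pt "0 0 0" --pt "0 0 0" --pt "0 0 0" --pt "0 0 0" --pt "0 0 0" --turn '[0,0,0,0,0,0,0,0]' --grip 0

```text
t: 32.63
eef_pos: [0.4903, 0.2892, 0.0526]
tool_rot: [0.992, 0.129, 0.002, 0.001]
wrist_force: [0.5, 0.7, 0.8]
finger_gap: 1.0
```

Emit:
servo_tool --pt "0 0 -20" --pt "0 0 -60" --pt "0 0 -100" --pt "0 0 -140" --pt "0 0 -185" --pt "0 0 -185" --pt "0 0 -185" --pt "0 0 -185" --turn '[0,0,0,0,0,0,0,0]'

```text
t: 33.3
eef_pos: [0.4896, 0.2894, 0.2378]
tool_rot: [0.992, 0.129, 0.002, 0.001]
wrist_force: [0.1, -0.3, -1.1]
finger_gap: 1.001
```

```bash
python3 barchk.py
```

```text
[0.4890963 0.2891379 0.2368172] 33.35
bar 0.56
[(0, 76), (3, 110), (6, 105), (9, 92), (12, 1225), (15, 78), (18, 36), (21, 37), (24, 38), (27, 40), (30, 34), (33, 45), (36, 44), (39, 45), (42, 407)]
10 22 upslope [-60.4 -35.9] across [-43.   43.6] n 13.8 rect ((-48.336036682128906, 0.35074615478515625), (89.8639144897461, 26.1281795501709), 89.6165771484375)
22 30 upslope [-41.8 -40.6] across [-13.8  14.4] n 26.3 rect ((-41.30768585205078, 0.30829429626464844), (28.48740577697754, 1.8683017492294312), 89.22209930419922)
38 50 upslope [-56.6 -40.8] across [-14.2  15. ] n 43.6 rect ((-48.84253692626953, 0.44092750549316406), (16.813879013061523, 29.820531845092773), 0.3905213475227356)
wheel 0.64
[(6, 39), (9, 44), (12, 58), (15, 54), (18, 48), (21, 65), (24, 86), (27, 58)]
10 22 upslope [-208.8 -163.6] across [-331.9 -315.7] n 15.9 rect ((-191.6094970703125, -326.8184814453125), (56.51634216308594, 17.931289672851562), 17.348421096801758)
22 30 upslope [-198.1 -168.4] across [-328.2 -315.8] n 25.6 rect ((-184.06405639648438, -321.65631103515625), (34.76760482788086, 11.32447624206543), 15.596138954162598)
```

Emit:
servo_tool --pt "-5 0 40" --pt "-5 0 80" --pt "-5 0 120" --pt "-5 0 150" --pt "-5 0 170" --pt "-5 0 180" --pt "-5 0 185" --pt "-5 0 185" --turn '[0,0,0,0,0,0,0,0]'

```text
t: 34.12
eef_pos: [0.4839, 0.287, 0.0502]
tool_rot: [0.992, 0.129, -0.0, 0.002]
wrist_force: [0.4, -0.8, 0.6]
finger_gap: 1.0
```

Emit:
servo_tool --pt "0 0 0" --pt "0 0 0" --pt "0 0 0" --pt "0 0 0" --pt "0 0 0" --pt "0 0 0" --pt "0 0 0" --pt "0 0 0" --turn '[0,0,0,0,0,0,0,0]' --grip 1 --grip_force 20

```text
t: 34.78
eef_pos: [0.4843, 0.2873, 0.0511]
tool_rot: [0.992, 0.129, 0.0, 0.001]
wrist_force: [-1.9, -0.0, 9.5]
finger_gap: 0.345
```

Emit:
servo_tool --pt "-1 0 0.2" --pt "-2 0 0.4" --pt "-3 0 0.7" --pt "-4 0 0.9" --pt "-4 0 0.9" --pt "-4 0 0.9" --turn '[0,0,0,0,0,0]'

```text
t: 35.28
eef_pos: [0.4811, 0.2865, 0.0505]
tool_rot: [0.992, 0.129, 0.001, 0.001]
wrist_force: [3.7, -0.9, 1.4]
finger_gap: 0.348
```

Emit:
servo_tool --pt "-1 0 0.2" --pt "-1.6 0 0.4" --pt "-1.6 0 0.4" --turn '[0,0,0]'

```text
t: 35.53
eef_pos: [0.4808, 0.2865, 0.0505]
tool_rot: [0.992, 0.129, 0.002, 0.001]
wrist_force: [7.2, -0.5, 2.0]
finger_gap: 0.348
```

Emit:
servo_tool --pt "0 0 0" --pt "0 0 0" --pt "0 0 0" --pt "0 0 0" --pt "0 0 0" --pt "0 0 0" --pt "0 0 0" --pt "0 0 0" --turn '[0,0,0,0,0,0,0,0]' --grip 0

```text
t: 36.2
eef_pos: [0.4808, 0.2864, 0.0505]
tool_rot: [0.992, 0.129, 0.002, 0.001]
wrist_force: [-0.4, 0.9, -0.2]
finger_gap: 0.999
```

Emit:
servo_tool --pt "0 0 -20" --pt "0 0 -60" --pt "0 0 -100" --pt "0 0 -140" --pt "0 0 -185" --pt "0 0 -185" --pt "0 0 -185" --pt "0 0 -185" --turn '[0,0,0,0,0,0,0,0]'

```text
t: 36.87
eef_pos: [0.4797, 0.2866, 0.2354]
tool_rot: [0.992, 0.129, 0.002, 0.001]
wrist_force: [-0.8, -0.2, 0.0]
finger_gap: 1.002
```

```bash
python3 barchk.py; python3 to.py .452 -.04 .22
```

```text
[0.47925187 0.28632896 0.23447562] 36.9167
bar 0.79
[(0, 89), (3, 103), (6, 100), (9, 115), (12, 1273), (15, 77), (18, 39), (21, 32), (24, 33), (27, 44), (30, 39), (33, 41), (36, 44), (39, 38), (42, 422)]
10 22 upslope [-64.1 -39.2] across [-43.2  43.4] n 13.8 rect ((-51.783180236816406, 0.21231460571289062), (26.589752197265625, 90.05239868164062), 1.1085056066513062)
22 30 upslope [-45.1 -43.7] across [-13.9  14.1] n 26.6 rect ((-44.57714080810547, -0.2969951629638672), (1.7089576721191406, 29.045501708984375), 0.6857384443283081)
38 50 upslope [-60.1 -43.9] across [-14.3  14.6] n 43.6 rect ((-51.95329284667969, 0.10831356048583984), (29.464677810668945, 17.46434783935547), 89.36027526855469)
wheel 0.9
[(6, 38), (9, 43), (12, 50), (15, 53), (18, 41), (21, 48), (24, 57), (27, 36)]
10 22 upslope [-200.5 -165.9] across [-324.5 -315.8] n 15.9 rect ((-189.4950408935547, -324.04888916015625), (47.464508056640625, 14.219216346740723), 15.292276382446289)
22 30 upslope [-197.9 -172.3] across [-325.6 -315.8] n 25.6 rect ((-185.150146484375, -319.7761535644531), (29.591079711914062, 7.664872646331787), 14.817842483520508)
tcp [0.4791 0.2863 0.2339] jaw -75.13 q [ 0.49  0.35  1.81 -0.    0.98  1.8 ] t 37.0167 gap 0.9973986404593836
mm tool [-109.9  308.3   14.7]
```

View pics/bar.png

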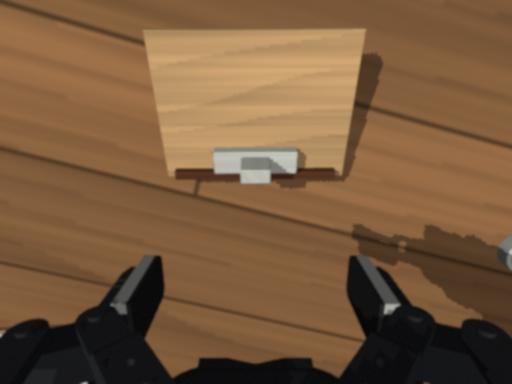

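Emit:
servo_tool --pt "-9 38 0" --pt "-18 76 0" --pt "-27 114 0" --pt "-36 152 0" --pt "-45 190 0" --pt "-54 228 0" --pt "-63 266 0" --pt "-72 304 10" --pt "-84 341 20" --pt "-84 341 20" --pt "-84 341 20" --pt "-84 341 20" --turn '[0,0,0,0,0,0,0,0,0,0,0,0]'

```text
t: 38.02
eef_pos: [0.4848, -0.0649, 0.2139]
tool_rot: [0.992, 0.129, -0.0, 0.001]
wrist_force: [0.4, -0.7, 0.3]
finger_gap: 1.001
```

```bash
python3 look.py wheel; python3 to.py .4525 -.0725 .008
```

```text
tcp [ 0.4851 -0.0643  0.2143] jaw yaw -75.13 q6 1.1206438692795682 gap 0.9974286402665451 t 38.0667
wheel pinpoint 0.88 [258. 193.] [ 0.4502 -0.0777  0.    ]
wheel 0.68 ztop 0.0238 topmid [ 0.4513 -0.0739  0.0212] toprect [451.1 -73.9] [47.6 47.2] 15.7 all [451.4 -74.5] [48.7 48.4] 13.2
tcp [ 0.4854 -0.0638  0.2147] jaw -75.05 q [-0.19  0.28  1.98 -0.    0.89  1.12] t 38.1667 gap 1.0021285847608965
mm tool [-34.3  -0.7 206.6]
```

Emit:
servo_tool --pt "-36 0.6 10" --pt "-36 0.6 50" --pt "-36 0.6 90" --pt "-36 0.6 130" --pt "-36 0.6 165" --pt "-36 0.6 195" --pt "-36 0.6 208" --pt "-36 0.6 208" --pt "-36 0.6 208" --turn '[0,0,0,0,0,0,0,0,0]'

```text
t: 38.92
eef_pos: [0.451, -0.0733, 0.0064]
tool_rot: [0.991, 0.131, 0.0, 0.001]
wrist_force: [-0.3, 0.5, 0.2]
finger_gap: 1.003
```

Emit:
servo_tool --pt "0 0 0" --pt "0 0 0" --pt "0 0 0" --pt "0 0 0" --pt "0 0 0" --pt "0 0 0" --pt "0 0 0" --pt "0 0 0" --turn '[0,0,0,0,0,0,0,0]' --grip 1 --grip_force 25

```text
t: 39.58
eef_pos: [0.452, -0.0734, 0.0078]
tool_rot: [0.991, 0.131, 0.001, 0.001]
wrist_force: [-0.1, 5.0, 16.1]
finger_gap: 0.574
```

Emit:
servo_tool --pt "0 0 -40" --pt "0 0 -80" --pt "0 0 -120" --pt "0 0 -160" --pt "0 0 -200" --pt "0 0 -220" --pt "0 0 -220" --pt "0 0 -220" --turn '[0,0,0,0,0,0,0,0]'

```text
t: 40.25
eef_pos: [0.4519, -0.0729, 0.2294]
tool_rot: [0.991, 0.131, 0.003, 0.002]
wrist_force: [-1.0, 0.4, -1.8]
finger_gap: 0.564
```

```bash
python3 - <<'E'
from h import *
w=shot('wrist'); s=bot.sense(); e=np.array(s['eef_pos']); R=Ro.from_quat(s['tool_rot']).as_matrix(); print(e,s['wrist_force'])
for k in bot.cut_out(w,'wheel')[:1]:
    P=(cloud(w,k['pixels'])-e)@R*1000; print(k['p'],len(P))
    hist,ed=np.histogram(P[:,2],bins=np.arange(-40,45,2)); print([(int(a),int(h)) for a,h in zip(ed,hist) if h>20])
    zt=ed[np.argmax(hist)]; q=P[abs(P[:,2]-zt)<3]; print('x',np.percentile(q[:,0],[1,99]).round(1),'y',np.percentile(q[:,1],[1,99]).round(1), cv2.minEnclosingCircle(q[:,:2].astype(np.float32)))
E
python3 to.py .5137 .296 .225
```

```text
[ 0.45106739 -0.07273742  0.22801334] [-0.81766716 -0.59941597 -2.35076655]
0.91 8574
[(-20, 40), (-18, 804), (-16, 105), (-14, 2204), (-12, 4273), (-10, 232), (-8, 153), (-6, 139), (-4, 124), (-2, 124), (0, 125), (2, 114), (4, 94)]
x [-23.2  23.4] y [-23.1  23.3] ((-0.3213231563568115, 0.0816284790635109), 25.327211380004883)
tcp [ 0.4506 -0.0727  0.2272] jaw -74.96 q [-0.22  0.21  2.03 -0.    0.9   1.09] t 40.35 gap 0.5675532814013635
mm tool [ 156.6 -339.7    1.5]
```

Emit:
servo_tool --pt "17 -34 0" --pt "34 -68 0" --pt "51 -102 0" --pt "68 -136 0" --pt "85 -170 0" --pt "102 -204 0" --pt "119 -238 0" --pt "136 -272 0" --pt "153 -306 0" --pt "167 -340 0" --pt "167 -340 30" --pt "167 -340 70" --pt "167 -340 105" --pt "167 -340 140" --pt "167 -340 160" --pt "167 -340 167" --pt "167 -340 167" --pt "167 -340 167" --turn '[0,0,0,0,0,0,0,0,0,0,0,0,0,0,0,0,0,0]'

```text
t: 41.85
eef_pos: [0.5239, 0.2985, 0.0593]
tool_rot: [0.991, 0.131, 0.0, 0.001]
wrist_force: [0.3, 0.6, -0.4]
finger_gap: 0.568
```

```bash
python3 to.py .5239 .2989 .0503
```

```text
tcp [0.5239 0.2985 0.0593] jaw -74.97 q [ 0.47  0.63  1.84 -0.01  0.67  1.78] t 41.85 gap 0.5677525713919904
mm tool [ 0.1 -0.4  9. ]
```

Emit:
servo_tool --pt "0 0 3" --pt "0 0 6" --pt "0 0 8" --pt "0 0 9" --pt "0 0 10" --pt "0 0 10" --turn '[0,0,0,0,0,0]'

```text
t: 42.35
eef_pos: [0.5237, 0.2985, 0.0495]
tool_rot: [0.991, 0.131, 0.0, 0.001]
wrist_force: [-2.2, -0.3, 2.8]
finger_gap: 0.566
```

Emit:
servo_tool --pt "0 0 1" --pt "0 0 2" --pt "0 0 2" --pt "0 0 2" --turn '[0,0,0,0]'

```text
t: 42.68
eef_pos: [0.5233, 0.2983, 0.0476]
tool_rot: [0.991, 0.131, -0.0, 0.002]
wrist_force: [-5.0, -0.7, 7.1]
finger_gap: 0.562
```

Emit:
servo_tool --pt "0 0 1" --pt "0 0 2" --pt "0 0 2.5" --pt "0 0 2.5" --turn '[0,0,0,0]'

```text
t: 43.02
eef_pos: [0.5229, 0.2982, 0.0453]
tool_rot: [0.991, 0.131, -0.0, 0.002]
wrist_force: [-4.8, -0.4, 5.3]
finger_gap: 0.564
```

Emit:
servo_tool --pt "0 0 0.5" --pt "0 0 1" --pt "0 0 1" --pt "0 0 1" --turn '[0,0,0,0]'

```text
t: 43.35
eef_pos: [0.5227, 0.2982, 0.0445]
tool_rot: [0.991, 0.131, -0.0, 0.002]
wrist_force: [-3.3, -1.6, 4.9]
finger_gap: 0.562
```

Emit:
servo_tool --pt "0 0 0.5" --pt "0 0 1.2" --pt "0 0 1.2" --pt "0 0 1.2" --turn '[0,0,0,0]'

```text
t: 43.68
eef_pos: [0.5226, 0.2982, 0.0436]
tool_rot: [0.991, 0.131, -0.0, 0.002]
wrist_force: [-4.0, -1.2, 5.1]
finger_gap: 0.563
```

Emit:
servo_tool --pt "-1 0 0.3" --pt "-2 0 0.5" --pt "-2 0 0.5" --pt "-2 0 0.5" --turn '[0,0,0,0]'

```text
t: 44.02
eef_pos: [0.5215, 0.298, 0.0435]
tool_rot: [0.991, 0.131, 0.0, 0.001]
wrist_force: [4.7, 0.2, 5.2]
finger_gap: 0.57
```

```bash
python3 barchk.py
```

```text
[0.52145194 0.29802659 0.04347438] 44.0667
wheel 0.89
[(0, 221), (3, 323), (6, 340), (9, 364), (12, 386), (15, 1369), (18, 4246), (21, 387), (24, 446)]
10 22 upslope [-34.7  10.4] across [-22.1  22.4] n 18.5 rect ((-13.26762580871582, 0.3203277587890625), (49.349369049072266, 48.6252555847168), 4.796362400054932)
22 30 upslope [-21.3  -5.9] across [-6.7  7.5] n 24.1 rect ((-13.867059707641602, 0.1911468505859375), (16.599166870117188, 16.268417358398438), 49.596012115478516)
```

View pics/bar.png

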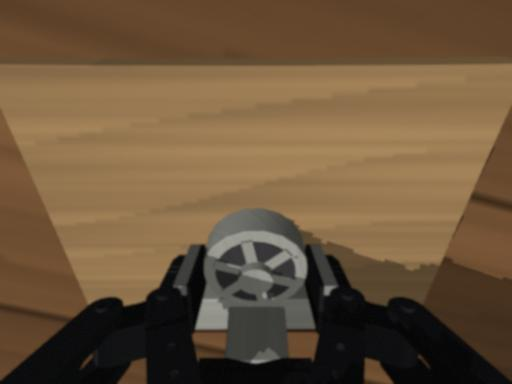

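Emit:
servo_tool --pt "-1 0 0.3" --pt "-2 0 0.5" --pt "-2 0 0.5" --pt "-2 0 0.5" --turn '[0,0,0,0]'

```text
t: 44.5
eef_pos: [0.5213, 0.2981, 0.0435]
tool_rot: [0.991, 0.131, 0.002, 0.001]
wrist_force: [9.8, 0.7, 3.6]
finger_gap: 0.568
```

Emit:
servo_tool --pt "0 0 0" --pt "0 0 0" --pt "0 0 0" --pt "0 0 0" --pt "0 0 0" --pt "0 0 0" --pt "0 0 0" --pt "0 0 0" --turn '[0,0,0,0,0,0,0,0]' --grip 0

```text
t: 45.17
eef_pos: [0.5213, 0.2981, 0.0435]
tool_rot: [0.991, 0.131, 0.002, 0.001]
wrist_force: [-0.0, -0.5, 0.4]
finger_gap: 0.999
```

Emit:
servo_tool --pt "0 0 -20" --pt "0 0 -60" --pt "0 0 -100" --pt "0 0 -140" --pt "-20 0 -185" --pt "-40 0 -195" --pt "-40 0 -195" --pt "-40 0 -195" --pt "-40 0 -195" --turn '[0,0,0,0,0,0,0,0,0]'

```text
t: 45.92
eef_pos: [0.4819, 0.288, 0.2378]
tool_rot: [0.991, 0.131, 0.002, 0.001]
wrist_force: [-0.7, -0.1, -0.3]
finger_gap: 1.002
```

```bash
python3 barchk.py
```

```text
[0.48193633 0.28787464 0.2372718 ] 45.9667
bar 0.78
[(0, 35), (3, 54), (6, 62), (9, 85), (12, 1229), (15, 71), (18, 40), (21, 40), (24, 33), (27, 37), (30, 44), (33, 36), (36, 46), (39, 45), (42, 397)]
10 22 upslope [-64.3 -39.2] across [-43.   43.4] n 13.8 rect ((-51.87547302246094, 0.18004226684570312), (89.87616729736328, 26.302518844604492), 89.90019989013672)
22 30 upslope [-45.2 -43.9] across [-14.2  14.9] n 25.8 rect ((-44.51824188232422, 0.3115072250366211), (1.6876072883605957, 29.514930725097656), 0.8617022633552551)
38 50 upslope [-59.2 -44.1] across [-14.4  14.5] n 43.6 rect ((-51.69526672363281, -0.06136035919189453), (16.296260833740234, 29.858156204223633), 1.656865119934082)
wheel 0.86
[(3, 34), (6, 42), (9, 39), (12, 44), (15, 558), (18, 981), (21, 128), (24, 76)]
10 22 upslope [-35.8   9.5] across [-20.9  22.6] n 18.3 rect ((-14.19032096862793, 0.6416854858398438), (49.43350601196289, 47.39398956298828), 1.4143242835998535)
22 30 upslope [-21.5  -6.8] across [-6.6  8.3] n 23.8 rect ((-14.173998832702637, 0.8176507949829102), (15.717575073242188, 15.216506004333496), 4.951157093048096)
```

View pics/bar.png

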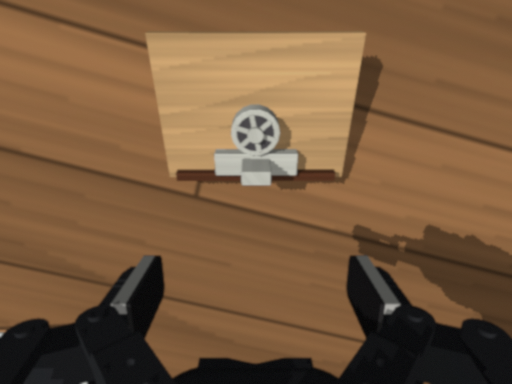

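```bash
python3 - <<'E'
from h import *
a=shot('scene')
for n in ('pin','ring','block'):
    for k in bot.cut_out(a,n)[:1]:
        P=cloud(a,k['pixels']); print(n,round(k['p'],2),np.median(P,0).round(3),'z',np.percentile(P[:,2],[3,97]).round(3))
print(bot.hand_in())
E
```

```text
pin 0.78 [ 0.577 -0.317  0.064] z [0.042 0.088]
ring 0.66 [ 0.582 -0.31   0.04 ] z [0.032 0.046]
block 0.71 [ 0.493 -0.256  0.044] z [0.029 0.06 ]
the job is handed in; nothing more can be done
None
```

I placed all five parts in the order asked, let go of them and handed the job in at about 46 s of the 106 s allowed.

| Part | Where my last check put it |
|---|---|
| Ring | Flat on the mould, about 53.5 mm from the centre towards the notch |
| Pin | Upright inside the ring, top at about 88 mm |
| Block | Flat, about 53 mm out on the opposite side of the hub |
| Bar | Flat on the slope, rib up, against the cleat, centred to about 0.2 mm |
| Wheel | Flat on the slope, centre 37.7 mm uphill of the bar's centre (38 mm would just touch), within about 0.7 mm sideways |

- **Ring distance:** I took "midway" as a point between the two readings. Measured from the hub's centre it would be 49 mm, and from the hub's edge 55.5 mm.
- **Bar:** It first jammed tilted against the cleat. I gripped it again, set it down slightly uphill so it lay flat, then slid it down to the cleat.
- **Checks:** No final check failed or disagreed. Sensed wrist forces stayed under about 20 N in every reading.

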